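Set the glue hood's window to its marker and start the fan

TASK

Get the glue hood ready for work. With the fingertips, gently push its sliding window up from beneath the lip until the lip is level with the dark pointer clamped to the right-hand rail; the window is counterweighted and stays where you leave it. Then press the round fan button on the small box at the hood's right front corner fully down and let go; grasp nothing, and leave the pointer and everything else where they are.

Things in the scene. Friction and masses are not known exactly. Their poses are not given: they have to be found in the camera images.
- hood: Glue hood fixed to the table: grey, 262 deep x 336 wide x 348 mm high, 70 mm plinth with upright front at x = -112 mm, nothing before it below the shut lip. Origin: centre of its underside; x points into the hood, y to its left seen from the front, z up. Its front leans back 35 degrees from vertical: the window slides up and back along (0.574, 0, 0.819) of this frame.
- sash (a joint): The window's travel along the slope in m: 0 shut, 0.145 fully up. Counterweighted: stays where it is left; about 2 to 5 N along the slope moves it up slowly. The clear pane is 170 mm long up the slope and 270 mm wide.
- lip (a point): Centre of the window's lip: an aluminium bar along its lower edge, 266 mm wide (hood y), 14 mm thick along the slope, standing out 32 mm at right angles from the pane to the front. The point is at mid width and mid thickness, 14 mm out from the pane; the bar's underside is 7 mm down the slope from it. Axes parallel to the hood's. 99 mm above the table when shut.
- lip_end (a point): The right-hand end (hood -y) of the same lip, at mid thickness, 133 mm from its middle. This is what is brought level with the pointer's tip.
- marker_tip (a point): Tip of the pointer: a dark steel clamp about 26 x 22 mm with a thin finger pointing at the window, on the right-hand rail (hood -y). When the window is at the mark, the lip's end (mid thickness) coincides with this point. Axes parallel to the hood's.
- marker (a joint): Place of the pointer along the slope in m, on the same scale as the window: the job wants the window's value equal to this one. It differs from start to start. The clamp is stiff; leave it alone.
- fan (a joint): Push of the fan button, in m: 0 out, 0.006 fully down (about 5 N); it springs back.
- fan_top (a point): Centre of the top of the fan button: a black round button, 32 mm across, pressed straight down, on a grey box 74 x 80 mm at the hood's right front corner.
- glue_tin: Tin, 75 mm across, 58 mm high, standing inside the hood; origin at its underside. Leave alone.
- handle: Turned wooden pan handle, 118 mm long, lying inside the hood. Leave alone.
- sanding_block: Sanding block, 56 x 96 x 31 mm, lying in front of the hood to the left; origin at its underside. Leave alone.
- glue_bottle: Glue bottle, 42 x 51 x 150 mm, standing left of the hood; origin at its underside. Leave alone.
- tape_dispenser: Tape dispenser, 184 x 70 x 106 mm, right of the hood; origin at its underside. Leave alone.
- masking_tape: Roll of masking tape, 96 mm across, 25 mm high, lying on the right; origin at its underside. Leave alone.
- sweet: Wrapped sweet, 39 x 100 x 39 mm, lying on the right near the table's front; origin at its underside. Leave alone.

How it is judged:
By the outcome, as a careful person would: the job done as asked, in the order asked, and still so for the second after the job is handed in, with the robot touching nothing.
It also fails if it takes over 48 s, if anything falls off the work surface, if the arm or the gripper's body presses on something with over 40 N, if the wrist force passes 120 N, or if a joint passes its speed limit or range.

ROBOT

A 6-joint arm with a two-finger parallel gripper is mounted at the origin on a cart in front of the work surface, level with it; the furniture and walls round the work are solid. World frame = base frame: x ahead of the robot, y to its left, z up, the work surface at z = 0. Lengths are in m, angles in rad, forces in N, time in s.
With the tool pointing down it reaches from about 0.375 to 0.975 m from the base axis. Payload 3.8 kg.
Tool frame: the origin (TCP) lies midway between the tips of the shut fingers; the grasp point (between the pads) lies 19 mm behind it; z points along the fingers, y is the line along which they close (so a half turn about z gives the same grasp; the last joint's range is limited). The gripper opens to 88 mm and grips with 3 to 60 N. Pads are 18 mm wide; open, the fingers measure 123 mm over their backs; the gripper's body (75 mm by 187 mm) begins 45 mm behind the grasp point.
Start: joints at [1.111, 0.264, 1.604, -0, 1.274, -0.037], TCP at [0.277, 0.616, 0.239] pointing down, gripper open.
Joint ranges: [-2.63, 2.63], [-0.94, 2.18], [0.31, 2.57], [-1.31, 4.45], [0, 2.66], [-2.55, 2.55]. Speed limits (rad/s): [2.57, 2.57, 3.14, 3.14, 3.14, 3.14].

INTERFACE

Orientations are given as a rotation vector (axis times angle).
In Python, from cell import manip, inverse_kinematics, cams, order gives the robot as it stands. Calls block until the motion is done:
- manip.move_pose(position, orientation): joint-space move of the TCP to a pose.
- manip.move_linear(position, rate=0.15, rot=None): straight line of the TCP; rot=None keeps the orientation; rate is the mean speed in m/s.
- manip.set_joints(angles): joint-space move.
- manip.set_gripper(opening, force=None): finger opening in m; force is the grip in N (None keeps the last); returns when the fingers have stopped.
- manip.dwell(seconds).
- inverse_kinematics(position, orientation): joint angles nearest the present ones, or None.
- manip.state(): the state.
- cams.capture(name): name is "side" or "top" or "wrist"; returns a dict with "image" (400x640x3 uint8, blue, green, red), "z_map" (400x640 float32, m along the optical axis (not along the pixel's ray), 0 where there is no reading), "intrinsics" (3x3 intrinsics, pixels), "position" and "orientation" of the camera in the world; the wrist camera has in their place "T_tool_cam" (4x4, takes a point from camera to tool coordinates, whose origin is the TCP and whose axes are the flange's). Camera axes: x right, y down, z forward; pixel columns grow to the right and rows downward; lengths in m; the calibration is good to about 2 mm. A picture is of the moment at which its call begins: read the wrist's pose just before it.
A pose or a line that the arm cannot do raises manip.IKError and nothing moves.
- order.close_job(): hands the job in; it is judged then, once.
The state is a dict: "clock": time; "joint_pos": joint angles; "joint_velocities": joint speeds; "tau": joint torques, N m; "tool_pos": TCP position; "tcp_rot": TCP orientation; "contact_force": force on the tool from outside, world axes, zero at the start; "moment": the same for the moment, N m; "gripper_width": finger opening in m; "grasp_force": force on a finger pad.
Only numpy, scipy, OpenCV 4.12 (cv2) and the standard library are available. Lean on these libraries where they do the work, as an engineer would, in place of code of your own. Each camera call takes 0.05 s, during which the arm holds its last target. There are 200 camera calls.

## Working session

There is one attempt and no reset: what is moved stays moved. The work goes in short steps, each a Python script; the robot and the scene stay as the last script left them, time stands still between calls to the robot, and variables do not carry over. Pictures are saved under pics/ and viewed, at most 10 in all, crops included, and the job is handed in when it is done.

```bash
mkdir -p pics; ls; python3 - <<'E'
from cell import manip,cams
import cv2,numpy as np
for n in("side","top"):
    c=cams.capture(n); cv2.imwrite(f"pics/{n}0.png",c["image"]); np.savez(f"{n}0.npz",**c)
    print(n,c["intrinsics"].tolist(),c["position"],c["orientation"])
s=manip.state();print(s["clock"],s["tool_pos"],s["tcp_rot"])
E
```

```text
pics
side [[481.36773115528337, 0.0, 311.39823307658196], [0.0, 481.36773115528337, 206.95905735009856], [0.0, 0.0, 1.0]] [-0.20956976 -0.67880285  1.0299444 ] [-2.13316096  0.98518165 -0.41979072]
top [[396.17402572254923, 0.0, 320.01168057575006], [0.0, 396.17402572254923, 193.7725556108733], [0.0, 0.0, 1.0]] [ 0.47966348 -0.0049394   1.24526528] [-2.18128782  2.18580793 -0.10578771]
0.1 [0.27666196 0.61498065 0.23749068] [-0.65902173 -3.07117725  0.00317936]
```

View pics/side0.png

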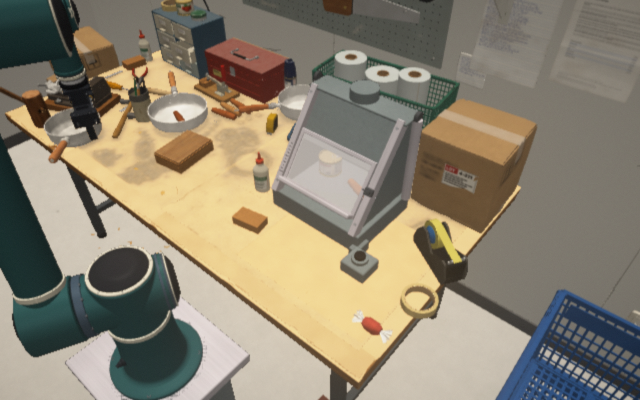

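View pics/top0.png

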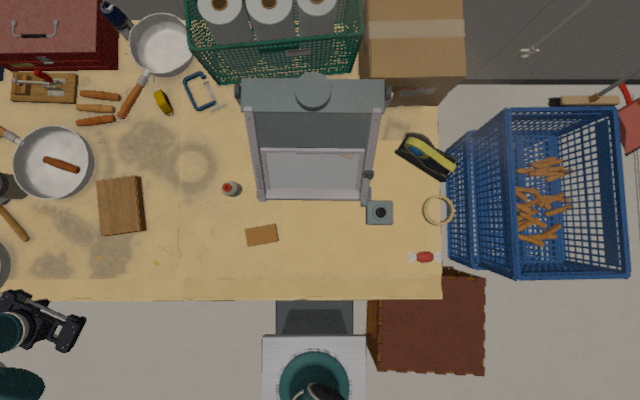

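The side view shows the hood at about (275-420, 80-245), the pointer near (369,190) and the fan box near (360,262). In the top view the button is at (380,212) and the pointer near (368,175). I'll enlarge both and unproject.

```bash
cat >h.py <<'E'
import numpy as np,cv2
from scipy.spatial.transform import Rotation as R
def cloud(c):
    """world xyz per pixel of a fixed camera"""
    K=c["intrinsics"];z=c["z_map"];v,u=np.mgrid[:z.shape[0],:z.shape[1]]
    p=np.dstack([(u-K[0,2])/K[0,0]*z,(v-K[1,2])/K[1,1]*z,z])
    return p@R.from_rotvec(c["orientation"]).as_matrix().T+c["position"]
E
python3 - <<'E'
from h import *
s=dict(np.load("side0.npz"));t=dict(np.load("top0.npz"))
a=cv2.resize(s["image"][125:285,260:420],None,fx=3.7,fy=3.7,interpolation=cv2.INTER_CUBIC)
cv2.imwrite("pics/sc.png",a)
b=cv2.resize(t["image"][70:230,235:405],None,fx=3.7,fy=3.7,interpolation=cv2.INTER_CUBIC)[:592]
cv2.imwrite("pics/tc.png",b)
T=cloud(t);S=cloud(s);np.set_printoptions(precision=3,suppress=True)
print("btn",T[212,380],S[259,360]);
for v in range(70,212,8): print(v,T[v,310],T[v,256],T[v,365+ (0)])
E
```

```text
btn [ 0.526 -0.199  0.059] [ 0.516 -0.212  0.058]
70 [0.974 0.011 0.036] [ 0.989  0.187 -0.002] [ 0.923 -0.146  0.161]
78 [0.816 0.007 0.377] [0.827 0.133 0.347] [ 0.906 -0.148  0.145]
86 [0.796 0.007 0.379] [0.809 0.133 0.345] [ 0.809 -0.122  0.344]
94 [0.778 0.007 0.379] [0.787 0.132 0.351] [ 0.789 -0.121  0.347]
102 [0.759 0.007 0.38 ] [0.77  0.132 0.347] [ 0.769 -0.12   0.349]
110 [0.75  0.007 0.352] [0.751 0.132 0.346] [ 0.751 -0.12   0.349]
118 [0.744 0.008 0.306] [0.745 0.139 0.301] [ 0.742 -0.125  0.311]
126 [0.729 0.008 0.285] [0.726 0.139 0.3  ] [ 0.728 -0.127  0.29 ]
134 [0.714 0.008 0.264] [0.708 0.14  0.291] [ 0.714 -0.13   0.266]
142 [0.698 0.008 0.244] [0.692 0.142 0.274] [ 0.698 -0.133  0.244]
150 [0.677 0.008 0.246] [0.676 0.146 0.25 ] [ 0.677 -0.132  0.249]
158 [0.661 0.009 0.218] [0.66  0.149 0.226] [ 0.664 -0.137  0.205]
166 [0.643 0.009 0.198] [0.643 0.153 0.201] [ 0.643 -0.138  0.199]
174 [0.625 0.009 0.173] [0.625 0.157 0.172] [ 0.622 -0.138  0.192]
182 [0.607 0.01  0.141] [0.607 0.16  0.146] [ 0.606 -0.143  0.152]
190 [0.586 0.01  0.12 ] [ 0.599  0.183 -0.007] [ 0.586 -0.147  0.123]
198 [0.563 0.01  0.132] [ 0.573  0.182 -0.002] [ 0.565 -0.15   0.093]
206 [ 0.547  0.012 -0.004] [0.548 0.181 0.   ] [ 0.547 -0.161  0.003]
```

View pics/sc.png

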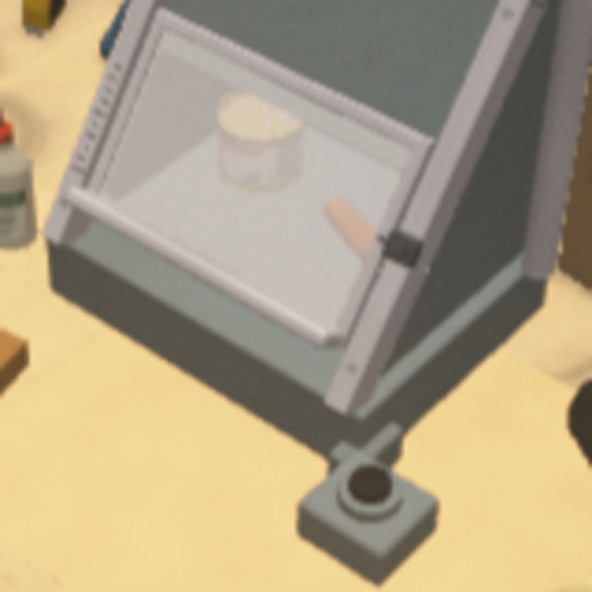

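View pics/tc.png

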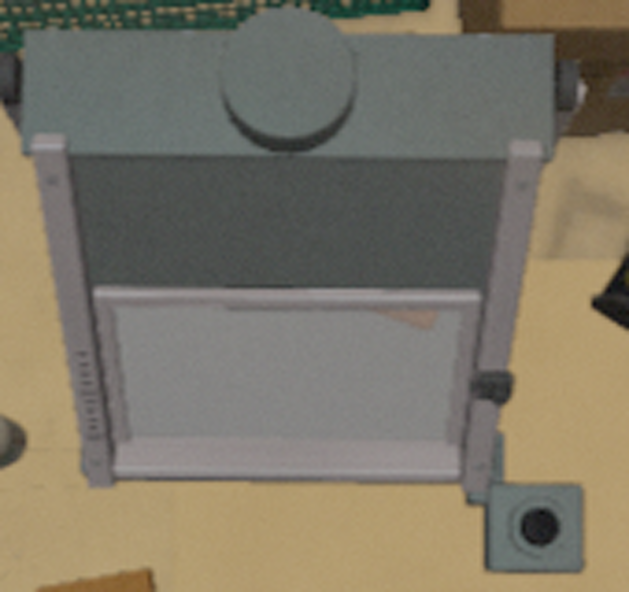

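The top and side crops show the window apparently shut, with lip ends at top-crop (115,477) and (462,482). The pointer clamp is at top-crop (492,387) and side-crop (403,247), and the button at top-crop (540,527). Next I'll fit the yaw and look from close with the wrist camera square to the slope.

```bash
cat >>h.py <<'E'
np.set_printoptions(precision=4,suppress=True)
def axes(yaw):
    Z=R.from_euler("z",yaw).as_matrix()
    return Z@[.574,0,.819],Z@[0,1,0],Z@[-.819,0,.574]   # u up the slope, y left, n outward
def tool(yaw,s=1):
    u,y,n=axes(yaw); return R.from_matrix(np.c_[s*-u,s*-y,-n] if np.linalg.det(np.c_[-u,-y,-n])>0 else np.c_[s*u,s*-y,-n]).as_rotvec()
def wcloud(c,st):
    K=c["intrinsics"];z=c["z_map"];v,u=np.mgrid[:z.shape[0],:z.shape[1]]
    p=np.dstack([(u-K[0,2])/K[0,0]*z,(v-K[1,2])/K[1,1]*z,z])
    T=c["T_tool_cam"];p=p@T[:3,:3].T+T[:3,3]
    return p@R.from_rotvec(st["tcp_rot"]).as_matrix().T+st["tool_pos"]
E
python3 - <<'E'
from h import *
from cell import manip,cams,inverse_kinematics as ik
t=dict(np.load("top0.npz"));T=cloud(t)
p=T[116:142,264:358].reshape(-1,3);p=p[(p[:,2]>.22)]
for _ in range(4):
    m=p.mean(0);n=np.linalg.svd(p-m,full_matrices=False)[2][2];d=abs((p-m)@n);p=p[d<.006]
n*=-np.sign(n[0]);yaw=np.arctan2(-n[1],-n[0]);print("plane",n,"yaw",yaw,len(p),m)
u,y,nn=axes(yaw)
for s in(1,-1):
    q=[ik(np.array(x),tool(yaw,s)) for x in((.45,.15,.33),(.507,-.135,.266),(.555,.008,.09),(.62,.008,.2))];print(s,q)
c=cams.capture("wrist");print(c["T_tool_cam"],c["intrinsics"])
E
```

```text
plane [-0.8447  0.0076  0.5352] yaw -0.008971357403407336 549 [0.7243 0.0065 0.2798]
1 [None, array([-0.6202, -0.5138,  2.5128,  1.0925,  0.5578,  0.1661]), None, array([-0.0422, -0.1907,  2.4463,  2.7854,  0.0781, -1.2347])]
-1 [array([ 0.6185, -0.6872,  2.4732, -0.8538,  0.6916, -0.4528]), None, None, array([-0.0422, -0.1907,  2.4463,  2.7854,  0.0781,  1.9069])]
[[-0.0013 -0.9667 -0.2558  0.064 ]
 [ 1.     -0.0014 -0.      0.    ]
 [-0.0003 -0.2558  0.9667 -0.146 ]
 [ 0.      0.      0.      1.    ]] [[327.7875   0.     317.2033]
 [  0.     327.7875 196.97  ]
 [  0.       0.       1.    ]]
```

```bash
cat >>h.py <<'E'
YAW=-.009
def ori(a,d,roll):
    """tool z: from -n, swung a about u (towards +y), tipped up by d; roll 0 -> closing line in the lip's plane"""
    u,y,n=axes(YAW)
    z0=-n*np.cos(d)+u*np.sin(d); z=z0*np.cos(a)+y*np.sin(a)
    yt=-np.sin(a)*z0+np.cos(a)*y
    return (R.from_matrix(np.c_[np.cross(yt,z),yt,z])*R.from_euler("z",roll)).as_rotvec()
E
python3 - <<'E'
from h import *
from cell import inverse_kinematics as ik
u,y,n=axes(YAW); L=np.array([.573,.008,.099])
for off in(.0,.07,-.07):
  for a in np.deg2rad([-60,-45,-35,-25,-15,0,15,25,35,45,60]):
    for d in np.deg2rad([0,10,20,35]):
      for r in np.deg2rad([0,90,-90,180]):
        o=ori(a,d,r);Q=[ik(L+y*off-n*.004-u*(.016-s),o) for s in(-.02,.0,.05,.1,.145)]
        k=[q is not None for q in Q]
        if all(k[:4]): print(off,np.rad2deg([a,d,r]).round(),np.array(k,int),Q[1], "jump",max(abs(Q[i+1]-Q[i]).max() for i in range(3)))
E
```

```text
0.0 [-35.  20.   0.] [1 1 1 1 1] [0.5329 0.4744 2.4354 4.3676 1.272  1.195 ] jump 0.1217968685225328
0.0 [-35.  20. -90.] [1 1 1 1 1] [ 0.5329  0.4744  2.4354  4.3676  1.272  -0.3758] jump 0.12179686852253235
0.0 [-35.  20. 180.] [1 1 1 1 1] [ 0.5329  0.4744  2.4354  4.3676  1.272  -1.9466] jump 0.1217968685225328
0.0 [-35.  35.   0.] [1 1 1 1 1] [0.5467 0.6827 2.4003 4.3088 1.5474 1.5167] jump 0.11004506048069729
0.0 [-35.  35. -90.] [1 1 1 1 1] [ 0.5467  0.6827  2.4003  4.3088  1.5474 -0.0541] jump 0.11004506048069729
0.0 [-35.  35. 180.] [1 1 1 1 1] [ 0.5467  0.6827  2.4003  4.3088  1.5474 -1.6249] jump 0.11004506048069707
0.0 [-25.  10.   0.] [1 1 1 1 1] [0.4146 0.2632 2.5272 4.1986 0.9791 1.0456] jump 0.14028836672543488
0.0 [-25.  10. -90.] [1 1 1 1 1] [ 0.4146  0.2632  2.5272  4.1986  0.9791 -0.5252] jump 0.140288366725434
0.0 [-25.  10. 180.] [1 1 1 1 1] [ 0.4146  0.2632  2.5272  4.1986  0.9791 -2.096 ] jump 0.140288366725434
0.0 [-25.  20.   0.] [1 1 1 1 1] [0.439  0.4159 2.539  4.0845 1.2203 1.3027] jump 0.12110589813266959
0.0 [-25.  20. -90.] [1 1 1 1 1] [ 0.439   0.4159 
[... 20087 characters left out ...]
2379  1.4917 -0.7574] jump 0.09329149343895704
-0.07 [60. 20.  0.] [1 1 1 1 1] [-0.7733  0.6742  2.0767  1.2857  1.5464  2.1766] jump 0.09311994299870818
-0.07 [ 60.  20. -90.] [1 1 1 1 1] [-0.7733  0.6742  2.0767  1.2857  1.5464  0.6058] jump 0.09311994299870907
-0.07 [ 60.  20. 180.] [1 1 1 1 1] [-0.7733  0.6742  2.0767  1.2857  1.5464 -0.965 ] jump 0.09311994299870818
-0.07 [60. 35.  0.] [1 1 1 1 1] [-0.7809  0.7629  2.0606  1.3344  1.6475  1.8802] jump 0.09204702803051212
-0.07 [ 60.  35. -90.] [1 1 1 1 1] [-0.7809  0.7629  2.0606  1.3344  1.6475  0.3094] jump 0.09204702803051212
-0.07 [ 60.  35. 180.] [1 1 1 1 1] [-0.7809  0.7629  2.0606  1.3344  1.6475 -1.2614] jump 0.09204702803051235
```

```bash
python3 - <<'E'
from h import *
from cell import manip,cams,inverse_kinematics as ik
import pickle
u,y,n=axes(YAW); M=np.array([.61,-.125,.155])
print(ik(np.array([.38,.15,.36]),ori(0,-np.deg2rad(55),np.pi)))
manip.move_pose(np.array([.38,.15,.36]),ori(0,-np.deg2rad(55),np.pi))
done=False
for d in(-15,-25,-35):
  for a in(0,15,25):
    o=ori(np.deg2rad(a),np.deg2rad(d),np.pi); z=R.from_rotvec(o).apply([0,0,1])
    p=M-z*.09+u*.0
    q=ik(p,o)
    if q is not None and not done: print(d,a,p,q); done=True; manip.move_pose(p,o)
st=manip.state();c=cams.capture("wrist");pickle.dump((c,st),open("w1.pkl","wb"))
cv2.imwrite("pics/w1.png",c["image"]);print(st["clock"],st["tool_pos"])
E
```

```text
[ 0.3149 -0.3116  1.9486  0.0001  1.505   1.8946]
-15 0 [ 0.5522 -0.1245  0.224 ] [-0.4221 -0.2979  2.3364  0.5521  0.5141  0.7545]
3.25 [ 0.5527 -0.1238  0.2245]
```

View pics/w1.png

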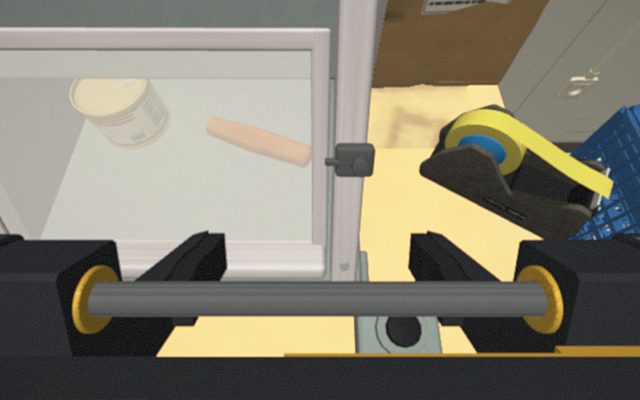

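The wrist view shows the pointer finger's tip at about (327,161), the lip's right end at column 325 over rows 243-277, and the button at (405,330). I'll profile the depth in slope coordinates.

```bash
python3 - <<'E'
from h import *
import pickle
c,st=pickle.load(open("w1.pkl","rb"));W=wcloud(c,st)
u,y,n=axes(YAW);B=np.c_[u,y,n]
f=lambda p:p@B
print("u y n per row, col 315 | col 290")
for v in range(225,290,4): print(v,f(W[v,315]),f(W[v,290]),W[v,315])
print("marker");
for v in(157,159,161,163,165): print(v,[f(W[v,k]).round(3).tolist() for k in(325,327,329,331,334,337)])
print("body",f(W[160,355]),"rail",f(W[200,350]),f(W[225,348]))
print("lip ends col",[ (k,f(W[255,k]).round(4).tolist()) for k in(319,321,323,325,327,329)])
print("btn",[W[v,k] for v,k in((328,403),(335,403),(328,375))])
E
python3 - <<'E'
import cv2
a=cv2.imread("pics/w1.png")[140:290,270:420]
cv2.imwrite("pics/w1c.png",cv2.resize(a,None,fx=4,fy=4,interpolation=cv2.INTER_CUBIC))
E
```

```text
u y n per row, col 315 | col 290
225 [ 0.4567 -0.1176 -0.4139] [ 0.4545 -0.0977 -0.4171] [ 0.5999 -0.123   0.1364]
229 [ 0.4525 -0.1176 -0.4144] [ 0.451  -0.0976 -0.4165] [ 0.5979 -0.123   0.1327]
233 [ 0.449  -0.1176 -0.4138] [ 0.4469 -0.0974 -0.4167] [ 0.5954 -0.123   0.1302]
237 [ 0.4446 -0.1176 -0.4145] [ 0.4437 -0.0974 -0.4157] [ 0.5934 -0.1229  0.1262]
241 [ 0.4409 -0.1176 -0.4141] [ 0.4395 -0.0972 -0.4159] [ 0.591  -0.1229  0.1233]
245 [ 0.4389 -0.1176 -0.4114] [ 0.4385 -0.0974 -0.412 ] [ 0.5876 -0.1229  0.1233]
249 [ 0.4388 -0.1176 -0.4065] [ 0.4386 -0.0978 -0.4067] [ 0.5835 -0.1229  0.126 ]
253 [ 0.4377 -0.1176 -0.4029] [ 0.4379 -0.0981 -0.4026] [ 0.58   -0.1229  0.1272]
257 [ 0.4386 -0.1177 -0.397 ] [ 0.4378 -0.0984 -0.3979] [ 0.5757 -0.1229  0.1313]
261 [ 0.4387 -0.1177 -0.3923] [ 0.4379 -0.0988 -0.3932] [ 0.5719 -0.1229  0.1341]
265 [ 0.4373 -0.1177 -0.3894] [ 0.4375 -0.099  -0.3892] [ 0.5687 -0.1228  0.1346]
269 [ 0.4354 -0.1177 -0.3871] [ 0.4346 -0.099  -0.388 ] [ 0.5658 -0.1228  0.1343]
273 [ 0.4318 -0.1177 -0.3868] [ 0.4312 -0.0989 -0.3874] [ 0.5634 -0.1228  0.1316]
2
[... 809 characters left out ...]
 [0.516, -0.126, -0.399], [0.516, -0.127, -0.4], [0.515, -0.128, -0.4], [0.516, -0.13, -0.398], [0.516, -0.132, -0.399]]
165 [[0.509, -0.125, -0.412], [0.508, -0.126, -0.415], [0.456, -0.132, -0.529], [0.457, -0.134, -0.529], [0.508, -0.131, -0.415], [0.514, -0.133, -0.401]]
body [ 0.52   -0.1435 -0.3947] rail [ 0.4804 -0.1438 -0.4121] [ 0.4581 -0.1433 -0.4118]
lip ends col [(319, [0.4385, -0.1208, -0.3995]), (321, [0.4383, -0.1223, -0.3997]), (323, [0.4381, -0.1239, -0.3999]), (325, [0.4359, -0.1255, -0.4027]), (327, [0.3985, -0.1288, -0.4476]), (329, [0.3997, -0.1306, -0.4462])]
btn [array([ 0.5286, -0.201 ,  0.0625]), array([ 0.5228, -0.2003,  0.0626]), array([ 0.53  , -0.1792,  0.0423])]
```

View pics/w1c.png

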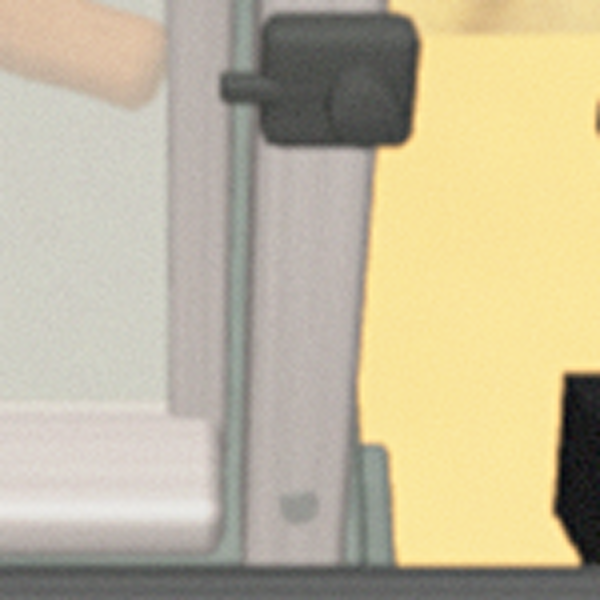

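The crop shows the pointer finger at rows 158-165.8 (original pixels, centre 161.9) and the lip's upper edge as a clear strip. The lip mid is about u=.431. It sits higher than shut, so the window is already partly open by roughly 25 mm. Next I'll intersect the pointer ray with the lip's mid-depth, then make contact.

```bash
cat >>h.py <<'E'
B=np.c_[axes(YAW)]; B=np.stack(axes(YAW),1)
def wray(c,st,px,n0):
    """(u,y,n) where the wrist-camera ray of pixel px meets the plane n=n0"""
    K=c["intrinsics"];T=c["T_tool_cam"];Rt=R.from_rotvec(st["tcp_rot"]).as_matrix()
    o=(Rt@T[:3,3]+st["tool_pos"])@B; d=(Rt@T[:3,:3]@np.array([(px[0]-K[0,2])/K[0,0],(px[1]-K[1,2])/K[1,1],1]))@B
    return o+d*(n0-o[2])/d[2]
E
python3 - <<'E'
from h import *
from cell import inverse_kinematics as ik
import pickle
c,st=pickle.load(open("w1.pkl","rb"))
for n0 in(-.400,-.403,-.405): print(n0,wray(c,st,(326,161.9),n0))
a=np.deg2rad(35);o=ori(a,0,-np.pi/2);z=R.from_rotvec(o).apply([0,0,1])
tip=lambda du,nn:B@np.array([.431+du,-.001,nn])
# start below and out, then in under the lip, then up
for name,p in(("pre",tip(-.045,-.330)),("pre2",tip(-.045,-.395)),("push",tip(-.0245,-.408)),("end",tip(.085-.0245,-.408))): print(name,p,ik(p,o))
E
```

```text
-0.4 [ 0.5164 -0.1252 -0.4   ]
-0.403 [ 0.5151 -0.1253 -0.403 ]
-0.405 [ 0.5142 -0.1253 -0.405 ]
pre [ 0.4918 -0.0054  0.1267] [-0.7247  0.043   2.526   1.4056  1.0866  1.0327]
pre2 [ 0.545  -0.0059  0.0894] [-0.6303  0.2177  2.4419  1.5353  1.0302  0.9348]
push [ 0.5675 -0.0061  0.0987] [-0.5969  0.2206  2.4032  1.5424  1.0153  0.9773]
end [ 0.6162 -0.0065  0.1683] [-0.5344  0.1312  2.3025  1.471   0.9915  1.205 ]
```

```bash
python3 - <<'E'
from h import *
from cell import manip
o=ori(np.deg2rad(35),0,-np.pi/2)
tip=lambda du,nn:B@np.array([.431+du,.0075,nn])
st=manip.state();z=R.from_rotvec(st["tcp_rot"]).apply([0,0,1])
manip.move_linear(np.array(st["tool_pos"])-z*.08,rate=.2)
manip.set_gripper(0.0,5)
manip.move_pose(tip(-.045,-.325),o)
manip.move_linear(tip(-.045,-.408),rate=.08)
f=lambda:(np.array(manip.state()["contact_force"])@B)
manip.dwell(.2);f0=f();print("f0",f0,manip.state()["clock"])
du=-.045
while du<0:
    du+=.002;manip.move_linear(tip(du,-.408),rate=.03)
    F=f()-f0
    if abs(F[0])>1.5: break
s=manip.state();print(du,F,np.array(s["tool_pos"])@B,s["clock"],s["gripper_width"])
E
```

```text
f0 [ 0.6079 -0.1715  0.1611] 7.4417
-0.02299999999999998 [-2.3029  0.0186 -0.6888] [ 0.4078  0.0076 -0.408 ] 10.1917 0.00038821329525412285
```

Contact came at the expected offset. I'll push to about 5 mm short of the mark, then check.

```bash
python3 - <<'E'
from h import *
from cell import manip,cams
import pickle
tip=lambda du,nn:B@np.array([.431+du,.0075,nn])
f=lambda:(np.array(manip.state()["contact_force"])@B)
for du in(.0,.03,.055):
    manip.move_linear(tip(du,-.408),rate=.035);print(du,f())
s=manip.state();print(np.array(s["tool_pos"])@B)
c=cams.capture("wrist");pickle.dump((c,s),open("w2.pkl","wb"));cv2.imwrite("pics/w2.png",c["image"])
W=wcloud(c,s);
W=W@B;m=(abs(W[...,1])<.12)&(W[...,0]>.45)&(W[...,0]<.56)&(W[...,2]>-.411)&(W[...,2]<-.392)
print(m.sum(),np.percentile(W[m][:,0],[5,25,50,75,95]),s["clock"])
E
```

```text
0.0 [-0.1007 -0.6309  0.3867]
0.03 [ 0.5905  0.7235 -0.5835]
0.055 [-0.0233  0.1734  0.2271]
[ 0.4871  0.0074 -0.4081]
5034 [0.4798 0.4987 0.5042 0.5043 0.5044] 12.875
```

View pics/w2.png

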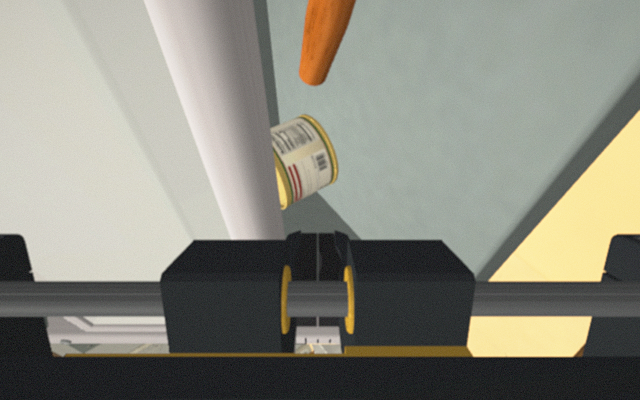

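The view shows the window raised, with the lip's underside along the white bar above the fingers at about (200,120). Its depth gives lip mid at u≈.511. I'll back off and compare with the pointer from the first viewpoint.

```bash
cat >look.py <<'E'
from h import *
from cell import manip,cams
import pickle,sys
o=ori(np.deg2rad(35),0,-np.pi/2)
tip=lambda uu,nn:B@np.array([uu,.0075,nn])
def look(name):
    uu=(np.array(manip.state()["tool_pos"])@B)[0]
    manip.move_linear(tip(uu-.015,-.408),rate=.1)
    manip.move_linear(tip(uu-.015,-.31),rate=.2)
    vo=ori(0,np.deg2rad(-15),np.pi);zz=R.from_rotvec(vo).apply([0,0,1])
    manip.move_pose(np.array([.5522,-.1245,.224])-zz*.03,vo); manip.dwell(.2)
    s=manip.state();c=cams.capture("wrist");pickle.dump((c,s),open(name+".pkl","wb"))
    im=c["image"][120:220,270:390];cv2.imwrite(f"pics/{name}.png",cv2.resize(im,None,fx=5,fy=5,interpolation=cv2.INTER_CUBIC))
    W=wcloud(c,s)@B
    for v in range(150,215,3): print(v,W[v,305],W[v,326])
    print(s["clock"],s["tool_pos"])
E
python3 -c "
from look import *
look('w3')"
```

```text
150 [ 0.5185 -0.1109 -0.3975] [ 0.5178 -0.1262 -0.399 ]
153 [ 0.5182 -0.111  -0.3926] [ 0.5154 -0.1263 -0.3992]
156 [ 0.5172 -0.1111 -0.3893] [ 0.5152 -0.1261 -0.3939]
159 [ 0.5157 -0.1111 -0.3875] [ 0.5144 -0.1261 -0.3905]
162 [ 0.5133 -0.1111 -0.3877] [ 0.5121 -0.1261 -0.3903]
165 [ 0.5111 -0.111  -0.3876] [ 0.5096 -0.1261 -0.3906]
168 [ 0.5089 -0.111  -0.387 ] [ 0.449  -0.1296 -0.5165]
171 [ 0.5061 -0.1109 -0.388 ] [ 0.4464 -0.1296 -0.5139]
174 [ 0.4436 -0.1055 -0.5119] [ 0.4443 -0.1295 -0.5104]
177 [ 0.4418 -0.1056 -0.5079] [ 0.4422 -0.1295 -0.5068]
180 [ 0.4398 -0.1057 -0.5043] [ 0.4394 -0.1295 -0.5049]
183 [ 0.4375 -0.1057 -0.5013] [ 0.4373 -0.1294 -0.5016]
186 [ 0.4357 -0.1058 -0.4976] [ 0.4349 -0.1294 -0.4988]
189 [ 0.4337 -0.1059 -0.4941] [ 0.4329 -0.1293 -0.4956]
192 [ 0.4312 -0.1059 -0.4918] [ 0.431  -0.1292 -0.4921]
195 [ 0.4289 -0.106  -0.4891] [ 0.4292 -0.1292 -0.4885]
198 [ 0.4273 -0.106  -0.4852] [ 0.4266 -0.1292 -0.4863]
201 [ 0.425  -0.1061 -0.4827] [ 0.424  -0.1291 -0.4843]
204 [ 0.4228 -0.1061 -0.48  ] [ 0.4228 -0.129  -0.4799]
207 [ 0.4206 -0.1061 -0.4773] [ 0.4208 -0.129  -0.4768]
210 [ 0.418  -0.1061 -0.4753] [ 0.4184 -0.129  -0.4745]
213 [ 0.4164 -0.1062 -0.4717] [ 0.4157 -0.1289 -0.4726]
14.8667 [ 0.532  -0.124   0.2443]
```

View pics/w3.png

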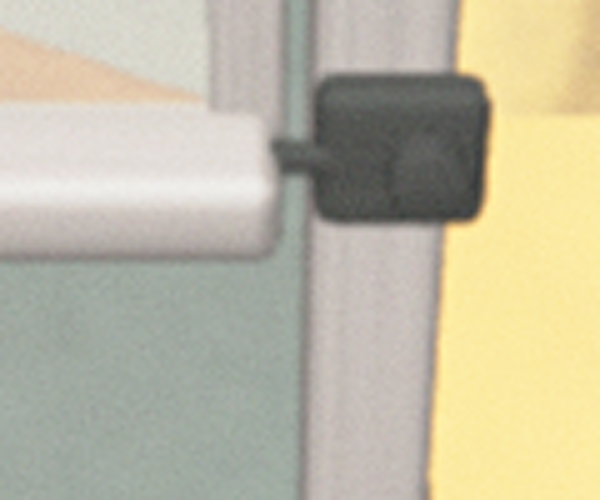

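The crop shows the lip's end directly beside the pointer finger. The finger is at crop (293,157), which is original (328.6,151.4). The lip's top face is at u=.5184, so its mid is at .5114.

```bash
python3 - <<'E'
from h import *
import pickle
c,s=pickle.load(open("w3.pkl","rb"));W=wcloud(c,s)@B
g=c["image"][140:165,328:333].mean((1,2));print(g.round())
for v in range(146,158): print(v,W[v,329:332].mean(0))
for r in(150.5,151.5,152.5): print(r,wray(c,s,(330,r),-.405))
E
```

```text
[148. 146. 147. 147. 146. 148. 144. 132. 110.  99.  99.  95.  84.  82.
  93. 120. 139. 142. 142. 142. 146. 148. 149. 153. 154.]
146 [ 0.4795 -0.1333 -0.5067]
147 [ 0.518  -0.1293 -0.4047]
148 [ 0.5181 -0.1293 -0.4022]
149 [ 0.5181 -0.1292 -0.4003]
150 [ 0.5173 -0.1292 -0.4003]
151 [ 0.5168 -0.1292 -0.3995]
152 [ 0.516  -0.1292 -0.3996]
153 [ 0.5152 -0.1292 -0.3997]
154 [ 0.4733 -0.1332 -0.4994]
155 [ 0.4724 -0.1332 -0.4986]
156 [ 0.4717 -0.1331 -0.4976]
157 [ 0.4709 -0.1331 -0.4968]
150.5 [ 0.515  -0.1294 -0.405 ]
151.5 [ 0.5142 -0.1294 -0.405 ]
152.5 [ 0.5134 -0.1294 -0.405 ]
```

Pointer centre is about u=.5155, so roughly 4 mm is left. I'll finish with a slow nudge and look again.

```bash
python3 - <<'E'
from look import *
manip.move_pose(tip(.470,-.31),o)
manip.move_linear(tip(.470,-.408),rate=.12)
manip.move_linear(tip(.484,-.408),rate=.04)
manip.move_linear(tip(.4901,-.408),rate=.015);manip.dwell(.2)
print(np.array(manip.state()["tool_pos"])@B)
look("w4")
c,s=pickle.load(open("w4.pkl","rb"));W=wcloud(c,s)@B
m=(W[...,1]<-.09)&(W[...,1]>-.122)&(W[...,2]>-.408)&(W[...,2]<-.395)&(W[...,0]>.5)&(W[...,0]<.54)
print("lip top",np.median(W[m][:,0]),m.sum())
for v in range(144,157): print(v,W[v,329:332].mean(0))
E
```

```text
[ 0.4898  0.0077 -0.4081]
150 [ 0.5211 -0.1112 -0.391 ] [ 0.5175 -0.1263 -0.3999]
153 [ 0.5198 -0.1112 -0.3886] [ 0.5175 -0.1261 -0.3941]
156 [ 0.5186 -0.1113 -0.3861] [ 0.5168 -0.126  -0.3903]
159 [ 0.5158 -0.1112 -0.3873] [ 0.5147 -0.1261 -0.3899]
162 [ 0.5139 -0.1111 -0.3865] [ 0.512  -0.1261 -0.3907]
165 [ 0.512  -0.1111 -0.3856] [ 0.4512 -0.1297 -0.5199]
168 [ 0.509  -0.111  -0.3871] [ 0.4483 -0.1297 -0.5179]
171 [ 0.4464 -0.1056 -0.5141] [ 0.4464 -0.1296 -0.514 ]
174 [ 0.4439 -0.1056 -0.5114] [ 0.4443 -0.1296 -0.5104]
177 [ 0.4423 -0.1057 -0.507 ] [ 0.4426 -0.1295 -0.5061]
180 [ 0.4401 -0.1057 -0.5038] [ 0.4393 -0.1295 -0.5052]
183 [ 0.4377 -0.1058 -0.5011] [ 0.4371 -0.1294 -0.5021]
186 [ 0.4352 -0.1058 -0.4986] [ 0.4356 -0.1293 -0.4976]
189 [ 0.4332 -0.1059 -0.4952] [ 0.4325 -0.1293 -0.4963]
192 [ 0.4313 -0.1059 -0.4917] [ 0.431  -0.1293 -0.492 ]
195 [ 0.4288 -0.106  -0.4894] [ 0.4292 -0.1292 -0.4885]
198 [ 0.4268 -0.106  -0.4861] [ 0.4269 -0.1292 -0.4858]
201 [ 0.4245 -0.106  -0.4835] [ 0.4251 -0.1291 -0.4824]
204 [ 0.4229 -0.1061 -0.4799] [ 0.4232 -0.129  -0.4792]
207 [ 0.4212 -0.1062 -0.4764] [ 0.4212 -0.129  -0.4762]
210 [ 0.4184 -0.1062 -0.4747] [ 0.4184 -0.129  -0.4746]
213 [ 0.4163 -0.1062 -0.4719] [ 0.4168 -0.1289 -0.4711]
19.9 [ 0.532  -0.124   0.2444]
lip top 0.5211742442476167 276
144 [ 0.4809 -0.1334 -0.509 ]
145 [ 0.4803 -0.1333 -0.5076]
146 [ 0.4795 -0.1333 -0.5066]
147 [ 0.4785 -0.1333 -0.5064]
148 [ 0.5181 -0.1293 -0.4025]
149 [ 0.5183 -0.1292 -0.4   ]
150 [ 0.5174 -0.1292 -0.4003]
151 [ 0.5168 -0.1292 -0.3996]
152 [ 0.5162 -0.1292 -0.3992]
153 [ 0.5151 -0.1292 -0.3999]
154 [ 0.5142 -0.1293 -0.4003]
155 [ 0.4725 -0.1332 -0.4986]
156 [ 0.4719 -0.1331 -0.4973]
```

View pics/w4.png

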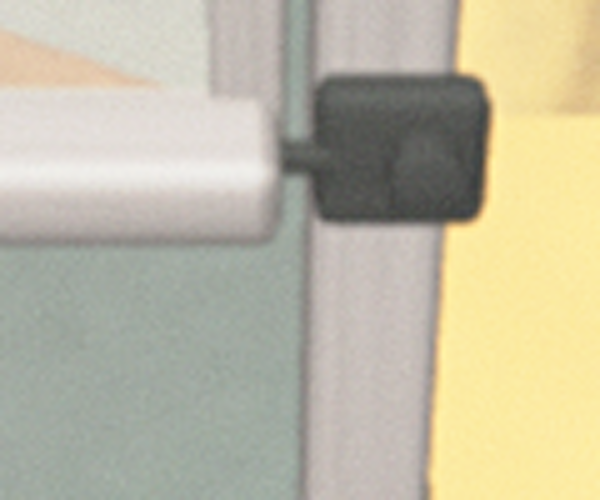

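The crop shows the finger at (295,157), slightly above the middle of the lip's end. By depth the lip mid is .5142 and the finger centre about .516. I'll nudge another 1.6 mm and verify numerically.

```bash
python3 - <<'E' | grep -v "^[12][0-9][0-9] "
from look import *
from cell import inverse_kinematics as ik
manip.move_pose(tip(.470,-.31),o)
manip.move_linear(tip(.470,-.408),rate=.12)
manip.move_linear(tip(.486,-.408),rate=.04)
manip.move_linear(tip(.4917,-.408),rate=.015);manip.dwell(.2)
print(np.array(manip.state()["tool_pos"])@B)
look("w5")
c,s=pickle.load(open("w5.pkl","rb"));W=wcloud(c,s)@B
m=(W[...,1]<-.09)&(W[...,1]>-.122)&(W[...,2]>-.408)&(W[...,2]<-.395)&(W[...,0]>.5)&(W[...,0]<.54)
print("lip top",np.median(W[m][:,0]),m.sum())
# button: dark disc in the top view at its known height
t=dict(np.load("top0.npz"));g=cv2.cvtColor(t["image"][200:225,366:394],cv2.COLOR_BGR2GRAY)
k=(g<60).astype(np.uint8);n_,lab,stt,cen=cv2.connectedComponentsWithStats(k);i=1+stt[1:,4].argmax()
px=cen[i]+[366,200];K=t["intrinsics"];d=R.from_rotvec(t["orientation"]).apply([(px[0]-K[0,2])/K[0,0],(px[1]-K[1,2])/K[1,1],1])
P=t["position"]+d*(.0625-t["position"][2])/d[2];print("button",px,stt[i],P)
C=cloud(t);print("depth",np.median(C[210:215,379:383].reshape(-1,3),0))
print(ik(np.array([P[0],P[1],.12]),ori(0,np.deg2rad(-55),np.pi)))
c,s=pickle.load(open("w1.pkl","rb"));W=wcloud(c,s);g=cv2.cvtColor(c["image"],cv2.COLOR_BGR2GRAY)
m=(g<70)&(abs(W[...,0]-.527)<.03)&(abs(W[...,1]+.2)<.03)&(W[...,2]<.08)&(W[...,2]>.05)
p=W[m];print("wrist button",p.min(0),p.max(0),np.median(p,0),len(p))
E
```

```text
[ 0.4913  0.0076 -0.4081]
24.9583 [ 0.532  -0.124   0.2444]
lip top 0.5226481504678394 287
button [380.3896 212.0649] [10  8 10 10 77] [ 0.5253 -0.1994  0.0625]
depth [ 0.5255 -0.1999  0.0616]
[-0.4071  0.1561  1.965  -0.0002  1.0209  1.1728]
wrist button [ 0.5139 -0.2169  0.0528] [ 0.539  -0.1869  0.0648] [ 0.5269 -0.2012  0.0621] 896
```

Lip mid is now .5156, level with the pointer within about half a millimetre. Next is the fan button, centred at (.526,-.201) with its top at .062.

```bash
python3 - <<'E'
from h import *
from cell import manip
o=ori(0,np.deg2rad(-55),np.pi);P=lambda z:np.array([.526,-.2008,z])
s=manip.state();zz=R.from_rotvec(s["tcp_rot"]).apply([0,0,1])
manip.move_linear(np.array(s["tool_pos"])-zz*.04,rate=.2)
manip.move_pose(P(.12),o);manip.move_linear(P(.068),rate=.08);manip.dwell(.2)
f=lambda:manip.state()["contact_force"][2]
f0=f();z=.068;c0=None
while z>.049:
    z-=.001;manip.move_linear(P(z),rate=.03);F=f()-f0;print(round(z,3),round(F,2),round(manip.state()["tool_pos"][2],4))
    if F>14: break
manip.dwell(.3);print(f()-f0)
manip.move_linear(P(.12),rate=.08)
manip.move_linear(P(.2),rate=.15);print(manip.state()["clock"])
E
```

```text
0.067 -0.67 0.0671
0.066 -0.59 0.0659
0.065 -1.12 0.0649
0.064 -0.83 0.0639
0.063 -0.36 0.0629
0.062 0.8 0.0622
0.061 0.84 0.0612
0.06 1.88 0.0602
0.059 3.25 0.0591
0.058 3.59 0.0581
0.057 4.18 0.0571
0.056 5.34 0.0564
0.055 11.79 0.0563
0.054 17.73 0.0562
16.947290322286563
32.5583
```

The button bottomed out after 6 mm of travel with a clear hard stop, and the arm is clear of everything.

```bash
python3 -c "
from cell import order,manip
manip.dwell(.3);print(order.close_job())"
```

```text
the job is handed in; nothing more can be done
None
```

The job is handed in: the window's lip is level with the pointer to within about 0.5 mm by the wrist camera, and the fan button was then pressed fully down (6 mm, to its stop) and released, with the arm clear and about 33 s on the clock.

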